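# Tuck the hatch tab of a jar case under its lip

## Task

Close the jar case: with the fingertips push the upright tab over from its outer side until it lies flat over the jars, then push it by the step of its rib so that its free edge slides fully home beneath the retaining lip and stays shut when you take your hand away. Do not grip the tab or reach behind it to its inner face, and leave the jar, the bottle and the carton beside the case standing where they are.

Things in the scene. Friction and masses are not known exactly. Their poses are not given: they have to be found in the camera images.
- case: grey plastic case fixed to the bench, 170 (x) by 150 (y) by 60 mm high, with four small jars inside. Origin: centre of its underside on the bench; z up; x points from the hinge towards the retaining lip. A fixed deck covers its rear from x = -85 to -38 mm (top at 62 mm); in front of it is the open hatch that the tab closes. Two hinge cheeks 6 mm thick stand at y = +-64 mm, x = -45 to +3 mm, up to 74 mm high.
- lip_edge (a point): middle of the lower rear edge of the retaining lip, at (67, 0, 69) mm in the case frame. The lip is a fixed bare-metal bar 140 mm wide (y) and 4 mm thick (69 to 73 mm high), reaching from x = 67 to 85 mm; beneath it is a slot, open towards the hinge, that takes the tab's edge with about 3 mm to spare in height (tab lying flat: its top is at 66 mm). The tab cannot pass through the lip: if it is slid more than about 5 mm before it lies flat, it lands on top.
- tab (a joint): hinge angle of the white tab, rad: 0 = lying flat and closed, about 1.57 = upright, stop at 1.9. It swings about a level axis along the case's y. A weak spring pushes it open (at most 0.12 N m, about 2 N at the rib); let go when flat but not tucked, it springs up to 1.0 to 1.3 rad.
- carriage (a joint): sliding of the tab's hinge pin in its slots along the case's x, m: 0 = back, 0.018 = fully forward (tab edge then 13 mm beneath the lip). Needs about 3 N, stays where it is left.
- tab_hinge (a point): middle of the tab's hinge pin axis, 64 mm above the bench, at (-30 mm + sliding, 0, 64 mm) in the case frame. Axes of the tab: x along the tab from hinge to free edge, y along the pin, z out of the tab's outer face (up when it lies flat, towards the case's rear when it stands upright).
- tab_edge (a point): middle of the tab's free edge, 92 mm from the hinge axis. The tab is a stiff white plate 92 long, 110 wide, 4 mm thick (hinge axis in its mid-plane).
- rib_foot (a point): where the step of the thumb rib meets the tab's outer face: 58 mm from the hinge axis, 2 mm above the mid-plane, axes as the tab. The rib runs 70 mm along y and is 10 mm high: an upright step facing the hinge, to push against, and a ramp sloping down towards the free edge to about 76 mm.
- tab_lining: paper lining 60 by 80 mm, 2 mm thick, on the tab's inner face (facing the jars when shut), from 12 to 72 mm from the hinge; not to be touched. Origin on the hinge axis, axes as the tab.
- jar: loose white jar with a yellow lid, 60 mm across, 85 mm high, about 0.25 kg; origin at the centre of its underside. Bystander.
- bottle: loose amber bottle with a white cap, 48 mm across, 95 mm high; origin at the centre of its underside. Bystander.
- carton: loose green carton 45 by 45 mm, 80 mm high; origin at the centre of its underside. Bystander. The three bystanders stand about 130 to 155 mm to the sides of the case's centre line, in any order.
There are look-alikes about, which are no part of the job. There is more than one size of the case; the one meant has the size given above.

How it is judged (in metres and radians):
On the way, in this order (a step that is already met when the one before it is completed fails the run):
1. the tab is folded down over the hatch, not yet tucked (value of joint tab below 0.3 rad and value of joint carriage below 0.01 m).
2. the tab's edge is beneath the lip (value of joint tab below 0.08 rad and value of joint carriage above 0.012 m), for 0.1 s.
At the end, for the whole second after the job is handed in: The tab lies shut (hinge under 0.08 rad) with its edge at least 7 mm beneath the lip (slid more than 12 of 18 mm), at rest with the robot clear of it; jar, bottle and carton upright and within 30 mm of where they stood (all of step 2 and velocity of joint carriage below 0.005 m/s and velocity of joint tab between -0.05 and 0.05 rad/s and not (distance of any of jar, bottle, carton from where it was at the start of the episode above 0.03 m or angle between any of jar, bottle, carton's own z axis and vertical above 0.35 rad)); the robot touches nothing.
It fails at once if the tab is gripped or touched on its inner face (contact force between the fingers and tab_lining above 1 N).
It fails at once if a bystander is shifted more than 30 mm, tipped or lifted (distance of any of jar, bottle, carton from where it was at the start of the episode above 0.03 m or angle between any of jar, bottle, carton's own z axis and vertical above 0.35 rad or height (world z) of any of jar, bottle, carton above 0.015 m).
It also fails if it takes over 32 s, if anything falls off the work surface, if the arm or the gripper's body presses on something with over 40 N, if the wrist force passes 120 N, or if a joint passes its speed limit or range.

## Robot

A 7-joint arm with a two-finger parallel gripper is mounted at the origin on the work surface. World frame = base frame: x ahead of the robot, y to its left, z up, the work surface at z = 0. Lengths are in mm, angles in rad, forces in N, time in s.
With the tool pointing down it reaches from about 400 to 900 mm from the base axis. Payload 5.5 kg.
Tool frame: the origin (TCP) lies on the centre line of the jaws, within the pads' length; the fingertips stand 11 mm ahead of it and the grasp point (between the pads) lies 8 mm behind it; z points along the fingers, y is the line along which they close (so a half turn about z gives the same grasp; the last joint's range is limited). The gripper opens to 85 mm and grips with 20 to 120 N. Pads are 22 mm wide; open, the fingers measure 114 mm over their backs; the gripper's body (76 mm by 85 mm) begins 54 mm behind the grasp point. The pads swing forward as they close: fully open they stand 13 mm farther back than shut.
Start: joints at [-0.944, 0.501, -0.427, 1.55, 0.221, 1.138, -0.21], TCP at [231.251, 607.472, 242.31] pointing down, gripper open.
Joint ranges: [-2.88, 2.88], [-0.31, 2.03], [-1.54, 1.56], [0.2, 2.42], [-1.41, 4.55], [0.19, 2.02], [-2.57, 2.57]. Speed limits (rad/s): [2.57, 2.57, 3.14, 3.14, 3.14, 3.14, 3.14].

## Interface

Orientations are given as a 3x3 rotation matrix whose columns are the frame's x, y, z axes.
In Python, from workcell import readout, optics, workorder, models gives the robot as it stands.
- The arm moves only by the shell command python3 -m creep 'ROWS' [FORCE]. ROWS is JSON, a list that holds one entry, the list of rows, each a list of 7 numbers: the turn, a rotation vector about the tool's x, y, z in rad, then the shift along the tool's x, y, z in cm, then the gripper command: -1 is shut, 1 is fully open, values between are in proportion. A call has 1 to 12 rows; each row is the pose to reach, as a shift and turn from the pose commanded when the call began, along the tool's axes at that moment; what a row does not reach only later rows make up. A row lasts 1/8 s, in which the tool goes at most 62.5 mm and 10.7 degrees, less where a joint would pass 70% of its speed; a pose out of reach is approached as far as the arm can. A call with a gripper value outside its range is refused whole. The fingers move at their own pace and stop on an object; FORCE is the grip in N (left out, the last holds). Time passes only in rows, so rows that repeat a pose let the fingers close. It gives the time, the measured TCP pose, the force, the opening and the grip force at its end, in the units of the state.
- readout.read_state(): the state, without advancing time (a new reading comes with each control period).
- optics.grab_frame(name): name is "side" or "top"; returns a dict with "color" (384x512x3 uint8, red, green, blue), "depth" (384x512 float32, mm along the optical axis (not along the pixel's ray), 0 where there is no reading), "fx", "fy", "cx", "cy" (pixels), "k1" (the pictures are not rectified: a ray, as slopes to the right and down, at radius r is drawn at 1 + k1 r^2 times it, then the intrinsics apply), "R" (3x3) and "t" (3): a world point X has camera coordinates R X + t. Camera axes: x right, y down, z forward; pixel columns grow to the right and rows downward; lengths in mm; the calibration is good to about 2 mm. A picture is of the moment at which its call begins.
- workorder.close_job(): hands the job in; it is judged then, once.
Trained networks look in a picture, given as the dict that the camera call returned (one of the last four; its "shot" number tells which), for a name from the list of things; names that differ only in an ending like _2 or _b are one class to them, and where a whole thing is asked for, a point or a joint stands for the part that bears it (a point fixed in the world has none). Each returns a list of dicts, best first, with "p" (0 to 1); they miss things now and then, are a little off and sometimes report something else, mostly with a low value. They report only what shows in the picture. A call takes as long as a camera call. They do not tell look-alikes from the thing itself.
- models.spot_in(picture, target): "location" ([column, row] in pixels, amid what is visible of it).
- models.spot_point(picture, target): "location" ([column, row] in pixels: a listed point, or the origin of a listed thing).
The state is a dict: "t": time; "q": joint angles; "joint_velocities": joint speeds; "joint_efforts": joint torques, N m; "eef_pos": TCP position; "eef_rot": TCP orientation; "contact_force": force on the tool from outside, world axes, zero at the start; "wrist_torque": the same for the moment, N m; "grip_width": finger opening in mm; "grasp_force": force on a finger pad.
Only numpy, scipy, OpenCV 4.12 (cv2) and the standard library are available. Lean on these libraries where they do the work, as an engineer would, in place of code of your own. Each camera call takes 0.05 s, during which the arm holds its last target. There are 200 camera calls.

## Working session

There is one attempt and no reset: what is moved stays moved. The work goes in short steps, Python scripts to look and compute and a shell command to move; the robot and the scene stay as the last step left them, time stands still between calls to the robot, and variables do not carry over. Pictures are saved under pics/ and viewed, at most 10 in all, crops included, and the job is handed in when it is done.

```bash
ls; mkdir -p pics; cat > h.py <<'E'
import numpy as np, cv2
from workcell import readout, optics, models
def ray(f,uv):
    K=np.array([[f["fx"],0,f["cx"]],[0,f["fy"],f["cy"]],[0,0,1.]])
    p=cv2.undistortPoints(np.array([[uv]],float),K,np.array([f["k1"],0,0,0.]))[0,0]
    return np.array([p[0],p[1],1.])
def w(f,uv,d=None,z=None):
    R=np.array(f["R"]);t=np.array(f["t"]);r=ray(f,uv)
    if z is not None:
        C=-R.T@t;v=R.T@r; return C+v*(z-C[2])/v[2]
    if d is None:
        u,v=map(int,np.round(uv)); a=f["depth"][max(v-1,0):v+2,max(u-1,0):u+2]; a=a[a>0]; d=np.median(a) if len(a) else np.nan
    return R.T@(r*d-t)
def save(f,n): cv2.imwrite("pics/"+n,cv2.cvtColor(f["color"],cv2.COLOR_RGB2BGR))
E
python3 - <<'E'
from h import *
np.set_printoptions(precision=1,suppress=True)
fs={}
for n in("top","side"):
    f=optics.grab_frame(n);fs[n]=f;save(f,n+"0.png")
    for T in["case","tab_edge","tab_hinge","rib_foot","lip_edge","jar","bottle","carton"]:
        for d in models.spot_point(f,T)[:3]:
            print(n,T,round(d["p"],2),np.array(d["location"]),w(f,d["location"]))
a=cv2.imread("pics/top0.png");b=cv2.imread("pics/side0.png")
cv2.imwrite("pics/both.png",cv2.resize(np.vstack([a,b]),(400,600)))
s=readout.read_state();print(s["t"],s["eef_pos"],s["eef_rot"],s["grip_width"])
E
```

```text
pics
top case 0.75 [363.  279.6] [ 371.5 -232.    90.2]
top case 0.74 [270.9 200.1] [545.7  -4.  156.2]
top case 0.68 [245.  114.5] [791.9  65.4  50.4]
top tab_edge 0.83 [274.3 200.4] [545.3 -11.9 155.8]
top tab_edge 0.7 [375.3 245.9] [ 453.2 -262.8   89.7]
top tab_edge 0.64 [246.6  95.1] [847.   63.1  49.8]
top tab_hinge 0.89 [270.  204.9] [539.   -3.1 130.3]
top tab_hinge 0.89 [368.2 296.4] [ 331.8 -244.5   90.8]
top tab_hinge 0.86 [245.5 114.8] [791.7  64.1  48.9]
top rib_foot 0.94 [373.2 264.6] [ 407.8 -256.9   91.2]
top rib_foot 0.68 [241.6 101.7] [826.6  75.6  52.8]
top rib_foot 0.53 [273.5 201.5] [546.2 -10.9 136.6]
top lip_edge 0.9 [267.2 169.3] [657.1   2.3   4.7]
top lip_edge 0.77 [245.1  92.2] [853.7  67.3  53.1]
top lip_edge 0.59 [375.6 239.2] [ 468.5 -261.4   99. ]
top jar 0.57 [218.5 185.3] [592.2 123.5  84.8]
top bottle 0.69 [322.9 179.4] [ 620.2 -137.2   65.4]
top bottle 0.63 [220.  229.1] [484.4 115.4  78.8]
top carton 0.88 [224.  227.9] [487.7 105.7  79.1]
side case 0.86 [262.9 216.4] [552.7  57.   65. ]
side case 0.66 [362.2 178.5] [ 364.6 -158.5   83.3]
side case 
[... 235 characters left out ...]
786.5  70.6  48.1]
side tab_hinge 0.57 [383.2 157.7] [ 329.8 -262.9   90.2]
side tab_hinge 0.52 [272.7 200.8] [546.6  12.2  79.8]
side rib_foot 0.97 [356.7 151.3] [ 404.5 -265.1   87.5]
side rib_foot 0.71 [276.9 181.7] [542.7  -0.3 133.5]
side rib_foot 0.66 [168.1 192. ] [823.9  67.   48.5]
side lip_edge 0.92 [239.  191.2] [662.9 -30.6  30.9]
side lip_edge 0.88 [335.7 143. ] [ 467.3 -263.8   98.3]
side lip_edge 0.76 [161.7 189.6] [845.5  66.1  48.1]
side jar 0.57 [230.2 247.4] [590.9 155.2  39.3]
side bottle 0.57 [263.9 179.4] [607.7 -72.8  60. ]
side carton 0.97 [275.3 257. ] [485.1 140.2  43.8]
0.9 [231.3 607.5 242.3] [[-0.9  0.4 -0. ]
 [ 0.4  0.9  0. ]
 [ 0.   0.  -1. ]] 85.26891243108987
```

View pics/top0.png

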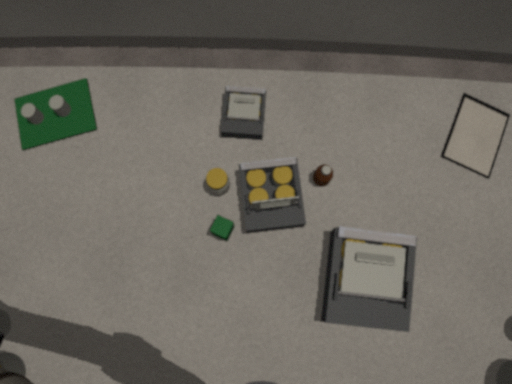

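View pics/side0.png

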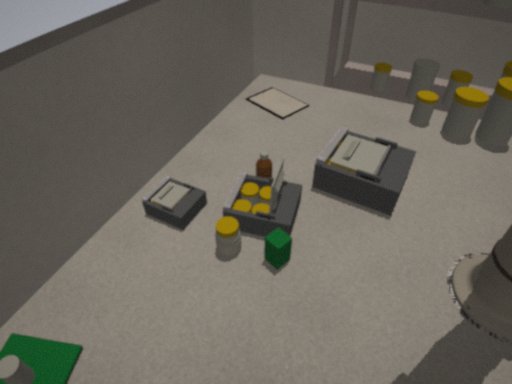

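The top view shows the target as the middle case at about (270,195), with its tab upright and its lip at the top (270,163). The jar is at (217,180), the carton at (222,228) and the bottle at (323,175). The two closed cases at (243,113) and (370,280) are look-alikes. Next I'll measure the case pose from an enlarged crop.

```bash
python3 - <<'E'
from h import *
f=optics.grab_frame("top")
c=cv2.cvtColor(f["color"],cv2.COLOR_RGB2BGR)[150:240,200:340]
c=cv2.resize(c,None,fx=5.5,fy=5.5,interpolation=cv2.INTER_CUBIC)
c=cv2.convertScaleAbs(c,alpha=1.8)
for i in range(0,140,10): cv2.line(c,(int(i*5.5),0),(int(i*5.5),6 if i%50 else 14),(0,0,255),1)
for i in range(0,90,10): cv2.line(c,(0,int(i*5.5)),(6,int(i*5.5)),(0,0,255),1)
cv2.imwrite("pics/crop1.png",c)
import pickle;pickle.dump({k:f[k] for k in f},open("top.pkl","wb"))
# deck height points & lip by depth
R=f["R"];t=f["t"]
P=[(u,v,*w(f,(u,v))) for u in range(232,312) for v in range(152,236)]
P=np.array(P);np.save("P.npy",P)
E
```

```text
(no output)
```

View pics/crop1.png

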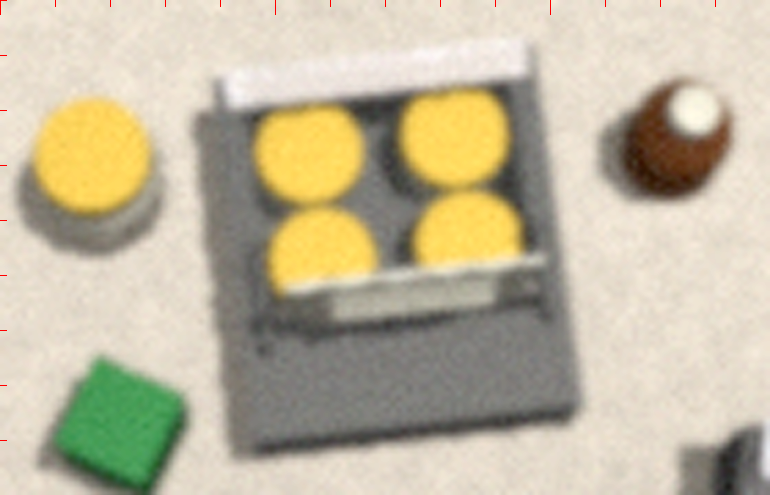

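The crop shows the lip's rear edge running from about (228,108) to (530,75) in crop pixels and the deck's rear corners at (250,440) and (578,405). The tab's top edge runs from (285,290) to (545,260), so it is upright.

```bash
python3 - <<'E'
from h import *
import pickle
np.set_printoptions(precision=1,suppress=True)
f=pickle.load(open("top.pkl","rb"))
px=lambda a:(np.array(a)+.5)/5.5-.5+[200,150]
A={"lipRL":((228,108),73,(67,70)),"lipRR":((530,75),73,(67,-70)),"lipFL":((220,76),73,(85,70)),"lipFR":((528,42),73,(85,-70)),"deckL":((250,438),62,(-85,75)),"deckR":((578,403),62,(-85,-75))}
L=[];W=[]
for k,(a,z,l) in A.items():
    p=w(f,px(a),z=z);print(k,p,w(f,px(a)));L.append(l);W.append(p[:2])
L=np.array(L,float);W=np.array(W)
M=cv2.estimateAffinePartial2D(L,W,method=cv2.LMEDS)[0]
Lc=L-L.mean(0);Wc=W-W.mean(0);U,S,V=np.linalg.svd(Lc.T@Wc);Rr=(U@V).T
o=W.mean(0)-Rr@L.mean(0)
print("yaw",np.degrees(np.arctan2(Rr[1,0],Rr[0,0])),"o",o,"scale",S.sum()/(Lc**2).sum());print(L@Rr.T+o-W)
for a in [(285,291),(545,258)]: print("tabtop",Rr.T@(w(f,px(a),z=156)[:2]-o), w(f,px(a)))
for n,a,z in[("jar",(92,155),85),("bottle",(693,110),95),("carton",(120,420),80)]:
    p=w(f,px(a),z=z);print(n,p,Rr.T@(p[:2]-o))
s=readout.read_state();print(np.array(s["eef_rot"]))
E
```

```text
lipRL [637.8  69.7  73. ] [639.   69.8  68. ]
lipRR [657.9 -67.9  73. ] [659.4 -68.4  67.6]
lipFL [652.7  73.9  73. ] [671.   76.    4.1]
lipFR [673.6 -66.8  73. ] [693.2 -72.7   3.6]
deckL [488.3  54.6  62. ] [496.2  55.5   0.7]
deckR [508.8 -92.7  62. ] [509.8 -93.4  54.8]
yaw 7.959362487148374 o [581.1  -7.9] scale 0.990765691754203
[[-0.1  1. ]
 [-0.8 -0.1]
 [ 2.8 -0.8]
 [ 1.4  1.3]
 [-1.8 -0.1]
 [-1.5 -1.3]]
tabtop [-35.3  54.1] [557.9  41.1  50.8]
tabtop [-32.9 -56.2] [572.8 -75.8  72.7]
jar [611.  129.8  85. ] [ 48.7 132.2]
bottle [ 638.3 -139.7   95. ] [  38.4 -138.4]
carton [492.1 112.2  80. ] [-71.5 131.3]
[[-0.9  0.4 -0. ]
 [ 0.4  0.9  0. ]
 [ 0.   0.  -1. ]]
```

```bash
cat >> h.py <<'E'
from scipy.spatial.transform import Rotation as Ro
YAW=np.radians(8.);O=np.array([581.,-8.,0]);RC=Ro.from_euler("z",YAW).as_matrix()
RT=RC@np.diag([-1.,1,-1])   # tool: x=-case x, y=case y, z down
def delta(local):           # row (turn rad, shift cm) to bring TCP to local case point
    s=readout.read_state();R=np.array(s["eef_rot"])
    return np.round(np.r_[Ro.from_matrix(R.T@RT).as_rotvec(),R.T@(O+RC@np.array(local,float)-s["eef_pos"])/10],3)
def loc():
    s=readout.read_state();return RC.T@(np.array(s["eef_pos"])-O)
E
python3 - <<'E'
from h import *
print(delta((-85,0,240)),delta((-85,0,125)))
E
```

```text
[  0.     -0.     -0.503 -47.14  -49.177   0.228] [  0.     -0.     -0.503 -47.14  -49.178  11.728]
```

```bash
python3 -m creep '[[[0,0,-0.1,-7,-7,0,-1],[0,0,-0.25,-16,-16,0,-1],[0,0,-0.4,-26,-26,0,-1],[0,0,-0.503,-36,-37,0,-1],[0,0,-0.503,-47.14,-49.18,0.2,-1],[0,0,-0.503,-47.14,-49.18,0.2,-1],[0,0,-0.503,-47.14,-49.18,0.2,-1],[0,0,-0.503,-47.14,-49.18,0.2,-1],[0,0,-0.503,-47.14,-49.18,0.2,-1],[0,0,-0.503,-47.14,-49.18,0.2,-1],[0,0,-0.503,-47.14,-49.18,0.2,-1],[0,0,-0.503,-47.14,-49.18,0.2,-1]]]'
python3 - <<'E'
from h import *
print(loc(),delta((-85,0,125)))
f=optics.grab_frame("side");
c=cv2.resize(f["color"][100:280,190:400],None,fx=3,fy=3);f["color"]=c;save(f,"s1.png")
E
```

```text
t: 2.45
eef_pos: [498.0, -25.3, 240.4]
eef_rot: [[-0.991, -0.13, 0.001], [-0.13, 0.991, -0.002], [-0.001, -0.002, -1.0]]
contact_force: [0.6, 1.0, -0.3]
grip_width: 0.0
grasp_force: 0.0
[-84.63468139  -5.53353073 240.35166007] [-2.0000e-03  1.0000e-03 -9.0000e-03  4.8000e-02  5.7400e-01  1.1534e+01]
```

View pics/s1.png

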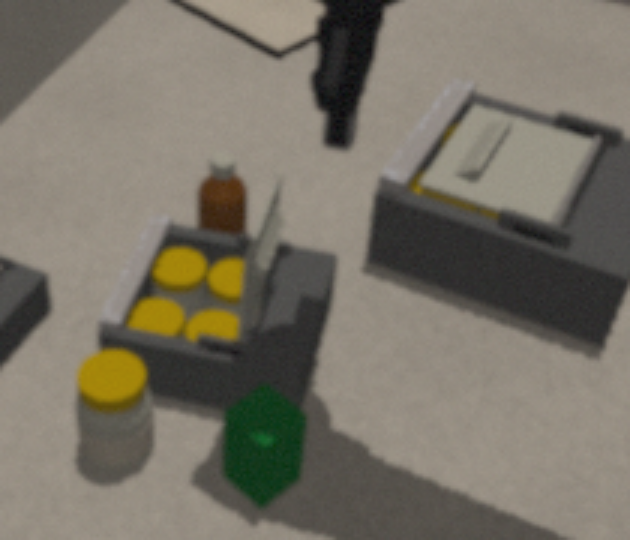

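The fingertips (338,140) are behind and above the tab, and its outer side is clear. I'll descend to rib height.

```bash
python3 -m creep '[[[0,0,0,0,0.5,5,-1],[0,0,0,0,0.5,10,-1],[0,0,0,0,0.5,11.7,-1],[0,0,0,-1,0.5,11.7,-1],[0,0,0,-2,0.5,11.7,-1],[0,0,0,-2.5,0.5,11.7,-1],[0,0,0,-2.5,0.5,11.7,-1]]]'
python3 - <<'E'
from h import *
print(loc(),delta((-60,0,123)))
E
```

```text
t: 3.38
eef_pos: [522.0, -11.2, 124.2]
eef_rot: [[-0.99, -0.139, 0.002], [-0.139, 0.99, 0.0], [-0.002, -0.0, -1.0]]
contact_force: [-0.2, -0.4, -0.6]
grip_width: -0.3
grasp_force: 0.0
[-58.84458176   5.03242332 124.17912754] [-0.     0.002 -0.     0.116 -0.503  0.118]
```

```bash
python3 -m creep '[[[0,0,0,-0.6,-0.5,0.05,-1],[0,0,0,-1.4,-0.5,0.1,-1],[0,0,0,-2.2,-0.5,0.1,-1],[0,0,0,-2.9,-0.5,0.15,-1],[0,0,0,-3.6,-0.5,0.2,-1],[0,0,0,-4.1,-0.5,0.5,-1],[0,0,0,-4.6,-0.5,0.7,-1],[0,0,0,-5.05,-0.5,1.0,-1],[0,0,0,-5.45,-0.5,1.3,-1],[0,0,0,-5.45,-0.5,1.3,-1],[0,0,0,-5.45,-0.5,1.3,-1]]]'
python3 - <<'E'
from h import *
print(loc())
f=optics.grab_frame("side");
c=cv2.resize(f["color"][130:260,190:340],None,fx=4,fy=4);f["color"]=cv2.convertScaleAbs(c,alpha=1.5);save(f,"s2.png")
E
```

```text
t: 4.75
eef_pos: [575.6, -8.8, 110.3]
eef_rot: [[-0.99, -0.139, 0.0], [-0.139, 0.99, 0.0], [-0.0, 0.0, -1.0]]
contact_force: [-0.2, -0.7, 0.9]
grip_width: -0.2
grasp_force: 0.2
[-5.49184681e+00 -3.96875294e-02  1.10277239e+02]
```

View pics/s2.png

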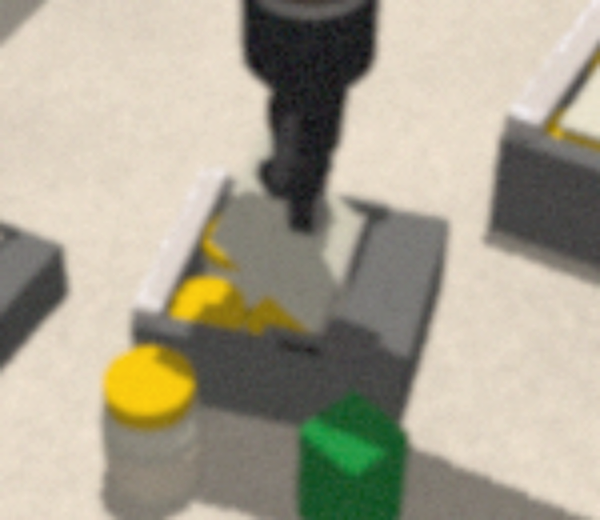

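The tab is leaning well over with the fingertip on its outer face at about (300,220), and nothing else has moved. I'll keep folding it down.

```bash
python3 -m creep '[[[0,0,0,-0.2,0,0.5,-1],[0,0,0,-0.4,0,1.0,-1],[0,0,0,-0.6,0,1.4,-1],[0,0,0,-0.8,0,1.75,-1],[0,0,0,-0.9,0,2.15,-1],[0,0,0,-1.0,0,2.55,-1],[0,0,0,-1.0,0,2.95,-1],[0,0,0,-1.0,0,3.3,-1],[0,0,0,-1.0,0,3.45,-1],[0,0,0,-1.0,0,3.45,-1],[0,0,0,-1.0,0,3.45,-1]]]'
python3 - <<'E'
from h import *
print(loc())
f=optics.grab_frame("side");
c=cv2.resize(f["color"][130:260,190:340],None,fx=4,fy=4);f["color"]=cv2.convertScaleAbs(c,alpha=1.5);save(f,"s3.png")
E
```

```text
t: 6.18
eef_pos: [585.9, -7.3, 76.8]
eef_rot: [[-0.99, -0.139, 0.001], [-0.139, 0.99, -0.0], [-0.001, -0.0, -1.0]]
contact_force: [0.3, 0.2, 9.8]
grip_width: -0.2
grasp_force: 4.9
[ 4.91661651e+00 -3.41962902e-02  7.68067036e+01]
```

View pics/s3.png

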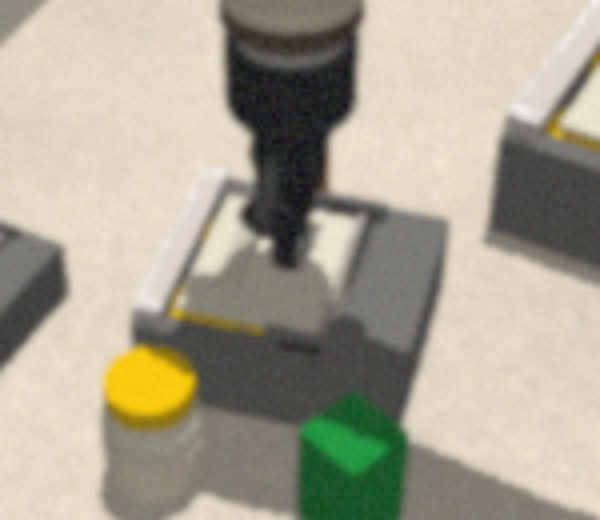

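The tab lies flat under the fingertip (290,260), held with about 10 N. Its edge is still behind the lip, with a gap visible. Now I'll slide forward against the step.

```bash
python3 -m creep '[[[0,0,0,-0.3,0,0,-1],[0,0,0,-0.6,0,0,-1],[0,0,0,-0.9,0,0,-1],[0,0,0,-1.2,0,0,-1],[0,0,0,-1.5,0,0,-1],[0,0,0,-1.8,0,0,-1],[0,0,0,-2.1,0,0,-1],[0,0,0,-2.4,0,0,-1],[0,0,0,-2.6,0,0,-1],[0,0,0,-2.6,0,0,-1]]]'
python3 - <<'E'
from h import *
print(loc())
E
```

```text
t: 7.48
eef_pos: [603.3, -4.8, 76.0]
eef_rot: [[-0.99, -0.138, -0.016], [-0.138, 0.99, -0.002], [0.016, 0.0, -1.0]]
contact_force: [-21.2, -1.4, 29.4]
grip_width: 0.0
grasp_force: 14.2
[2.25326919e+01 5.86428412e-02 7.60447291e+01]
```

```bash
python3 - <<'E'
from h import *
np.set_printoptions(precision=1,suppress=True)
f=optics.grab_frame("side")
for T in["tab_edge","rib_foot","tab_hinge"]:
    for d in models.spot_point(f,T)[:3]:
        p=w(f,d["location"],z=68); print(T,round(d["p"],2),RC.T@(p-O))
g=optics.grab_frame("top")
a=cv2.resize(f["color"][165:225,220:310],None,fx=6,fy=6,interpolation=2)
b=cv2.resize(g["color"][150:200,230:320],None,fx=6,fy=4.5,interpolation=2)
f["color"]=cv2.convertScaleAbs(np.vstack([a,b]),alpha=1.7);save(f,"s4.png")
E
```

```text
tab_edge 0.97 [-161.1 -264.6   68. ]
tab_edge 0.91 [268.6  48.8  68. ]
tab_edge 0.7 [ 26.9 182.6  68. ]
rib_foot 0.8 [41.8  5.8 68. ]
rib_foot 0.79 [-202.6 -266.6   68. ]
rib_foot 0.65 [241.7  61.2  68. ]
tab_hinge 0.91 [208.4  66.8  68. ]
tab_hinge 0.89 [-281.6 -242.1   68. ]
tab_hinge 0.86 [-11.8   4.4  68. ]
```

View pics/s4.png

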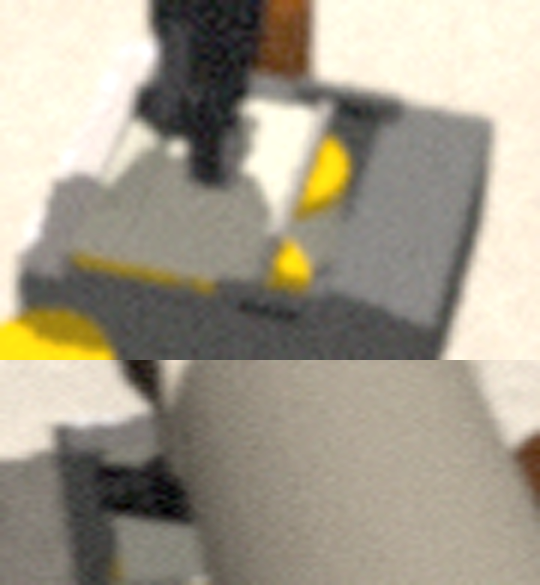

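The tab moved with the fingertip. A gap with yellow lids now shows behind its hinge end (315,180), the edge has gone under the lip (70,230), and the network puts the hinge at -12 mm, so it is fully forward. I'll lift straight up, because backing off could drag the tab back.

```bash
python3 -m creep '[[[0,0,0,0,0,-0.3,-1],[0,0,0,0,0,-0.8,-1],[0,0,0,0,0,-1.5,-1],[0,0,0,0,0,-4,-1],[0,0,0,0,0,-9,-1],[0,0,0,5,0,-14,-1],[0,0,0,11,0,-15,-1],[0,0,0,17,0,-15,-1],[0,0,0,20,0,-15,-1],[0,0,0,20,0,-15,-1],[0,0,0,20,0,-15,-1]]]'
python3 - <<'E'
from h import *
np.set_printoptions(precision=1,suppress=True)
f=optics.grab_frame("side");g=optics.grab_frame("top")
for T in["tab_edge","rib_foot","tab_hinge"]:
    for d in models.spot_point(f,T)[:3]:
        p=w(f,d["location"],z=66); print(T,round(d["p"],2),RC.T@(p-O))
a=cv2.resize(f["color"][165:265,205:325],None,fx=4,fy=3,interpolation=2)
b=cv2.resize(g["color"][150:240,200:340],(480,280),interpolation=2)
f["color"]=cv2.convertScaleAbs(np.vstack([a,b]),alpha=1.7);save(f,"s5.png")
E
```

```text
t: 9.1
eef_pos: [414.4, -31.5, 226.4]
eef_rot: [[-0.99, -0.139, 0.002], [-0.139, 0.99, 0.0], [-0.002, -0.0, -1.0]]
contact_force: [0.3, 0.1, -1.1]
grip_width: -0.2
grasp_force: 0.0
tab_edge 0.92 [74.2  0.1 66. ]
tab_edge 0.71 [-156. -282.   66.]
tab_edge 0.57 [272.8  47.3  66. ]
rib_foot 0.69 [-206.8 -259.3   66. ]
rib_foot 0.67 [42.5  2.2 66. ]
rib_foot 0.66 [243.8  61.1  66. ]
tab_hinge 0.85 [-14.8  -2.8  66. ]
tab_hinge 0.84 [-285.5 -254.9   66. ]
tab_hinge 0.79 [196.8  70.7  66. ]
```

View pics/s5.png

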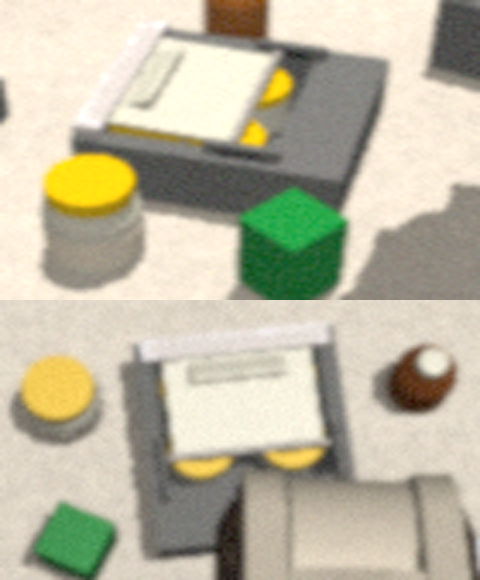

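The tab stays shut with its edge under the lip (150,75 in the side crop), and all three bystanders are upright in place. One numeric check of the slide before I hand in.

```bash
python3 - <<'E'
from h import *
g=optics.grab_frame("top")
for n,uv,z in[("step top",(269.6,174.0),76),("hinge end",(271.4,197.0),66),("lip rear",(268.3,167),73)]:
    print(n,(RC.T@(w(g,uv,z=z)-O)).round(1))
for T in["rib_foot","tab_hinge","tab_edge"]:
    for d in models.spot_point(g,T)[:3]:
        p=RC.T@(w(g,d["location"],z=66)-O)
        if abs(p[1])<30:print(T,d["p"],p.round(1))
E
```

```text
step top [46.4 -0.5 76. ]
hinge end [-10.3   1.1  66. ]
lip rear [65.5  0.4 73. ]
rib_foot 0.86 [48.8 -6.3 66. ]
tab_hinge 0.93 [-20.7   1.1  66. ]
tab_edge 0.58 [73.8  2.  66. ]
```

The step is at about 46 mm, which puts the slide at about 18 mm, fully home. I'm handing the job in.

```bash
python3 -c "
from workcell import workorder
print(workorder.close_job())"
```

```text
the job is handed in; nothing more can be done
None
```

The tab was folded flat and slid about 18 mm home beneath the lip, and it stayed shut once the arm was clear; the jar, bottle and carton looked upright and unmoved in the last pictures, and the job is handed in (no verdict was returned).

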